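# Set out the sectioning bench on its marked mats

### The arm

A 6-joint arm with a two-finger parallel gripper is mounted at the origin on a cart in front of the work surface, level with it; the furniture and walls round the work are solid. World frame = base frame: x ahead of the robot, y to its left, z up, the work surface at z = 0. Lengths are in m, angles in rad, forces in N, time in s.
With the tool pointing down it reaches from about 0.375 to 0.9 m from the base axis. Payload 3.1 kg.
Tool frame: the origin (TCP) lies on the front face of the gripper's body, between the roots of the fingers; the fingertips stand 70 mm ahead of it and the grasp point (between the pads) lies 51 mm ahead of it (grasp_offset is the distance from the TCP to the grasp point, in m); z points along the fingers, y is the line along which they close (so a half turn about z gives the same grasp; the last joint's range is limited). The gripper opens to 87 mm and grips with 3 to 60 N. Pads are 19 mm wide; open, the fingers measure 117 mm over their backs; the gripper's body (75 mm by 190 mm) begins 51 mm behind the grasp point.
Start: joints at [-1.518, 0.527, 1.433, -0, 1.181, -0.178], TCP at [0.144, -0.608, 0.292] pointing down, gripper open.
Joint ranges: [-3.08, 3.08], [-0.75, 2.2], [0.22, 2.44], [-1.43, 4.57], [0, 2.65], [-2.85, 2.85]. Speed limits (rad/s): [2.79, 2.79, 3.14, 3.14, 3.14, 3.14].

### API

Orientations are given as [roll, pitch, yaw] about the fixed x, y, z axes, in that order (R = Rz(yaw) Ry(pitch) Rx(roll)).
In Python, from station import observe, camera, camera_info, sign_off, grasp_offset gives the robot as it stands.
- The arm moves only by the shell command python3 -m creep 'ROWS'. ROWS is JSON, a list of rows, each a list of 3 entries, a list of its own where there are three numbers: the shift along the tool's x, y, z in mm, then the turn about the tool's z in degrees, then the opening, from 0 (shut) to 1 (fully open). A call has 1 to 12 rows; each row shifts and turns the commanded pose from where the row before left it, along the tool's axes as they then stand; what a row does not reach is not made up. A row lasts 1/10 s, in which the tool goes at most 50 mm and 8.59 degrees, less where a joint would pass 70% of its speed; a pose out of reach is approached as far as the arm can. A call is refused whole if a number of a shift passes 50 or a number of a turn 8.59, either way. A call with a gripper value outside its range is refused whole. The fingers move at their own pace and stop on an object; the grip force is fixed at half the most. Time passes only in rows, so rows that do not move let the fingers close. It gives the time, the measured TCP pose, the force, the opening and the grip force at its end, in the units of the state.
- observe(): the state, without advancing time (a new reading comes with each control period).
- camera(name): name is "scene" or "top"; returns the picture (384x512x3 uint8, red, green, blue); there is no depth.
- camera_info(name): a dict with "mtx" (3x3 intrinsics, pixels), "R" (3x3) and "t" (3): a world point X has camera coordinates R X + t. Camera axes: x right, y down, z forward; pixel columns grow to the right and rows downward; lengths in m; the calibration is good to about 2 mm. A picture is of the moment at which its call begins. camera_info takes no time and is no camera call.
- sign_off(): hands the job in; it is judged then, once.
The state is a dict: "clock": time; "joints": joint angles; "dq": joint speeds; "effort": joint torques, N m; "tcp_pos": TCP position; "tool_rot": TCP orientation; "wrist_force": force on the tool from outside, world axes, zero at the start; "torque": the same for the moment, N m; "gripper_width": finger opening in m; "grasp_force": force on a finger pad.
Only numpy, scipy, OpenCV 4.12 (cv2) and the standard library are available. Lean on these libraries where they do the work, as an engineer would, in place of code of your own. Each camera call takes 0.05 s, during which the arm holds its last target. There are 200 camera calls.

### The job

Set the four things out on the places marked for them: the timer on the square mat, the blade dispenser on the long mat, the bundle of pink cassettes on the small oblong mat and the amber bottle with the white cap upright in the round holder. Each stands right way up and centred on its grey outline, the timer, dispenser and bundle squared up with theirs (long side along long side; either end may face either way). Leave the petri dish and the staining jar where they are.

Things in the scene. Friction and masses are not known exactly. Their poses are not given: they have to be found in the camera images.
- timer_center (a point): Bench timer: white rounded-square body 62 x 62 mm, 26 mm high, with a red round knob (26 mm wide) on top, 39 mm high in all. Loose, stands upright; its mass is about 0.09 kg. The point is its centre, 19.5 mm above its underside; x and y axes run parallel to its sides. Its z axis points up.
- dispenser_center (a point): Blade dispenser: light grey and blue flat oblong box 30 x 100 mm, 22 mm high, lying flat, loose, about 0.06 kg. The point is its centre, 11 mm above its underside; its y axis runs along its length, x across its 30 mm width. Its z axis points up.
- cassettes_center (a point): Bundle of five pink tissue cassettes standing on edge side by side, held by a yellow band: 42 x 35 mm, 32 mm high, loose, about 0.03 kg. The point is its centre, 16 mm above its underside; its x axis runs along the 42 mm side (the way the long top edges of the cassettes run), its y axis across the pile (a firm block about 31 mm thick, the grip to take). Its z axis points up.
- bottle_center (a point): Small round amber bottle with white label and white screw cap, 27 mm in diameter, 61 mm high (the cap, 24 mm in diameter, is the top 20 mm), standing upright, loose, about 0.05 kg. The point is its centre, 30.5 mm above its underside. Its z axis points up.
- timer_mat: Square dark rubber mat 78 x 78 mm, 5 mm thick, fixed, with a grey 62 mm square outlined in white in the middle: the timer's place. Origin at the centre of its underside; top 5 mm above it; x and y parallel to its sides.
- dispenser_mat: Long dark rubber mat 46 x 116 mm, 5 mm thick, fixed, with a grey 30 x 100 mm oblong outlined in white: the blade dispenser's place. Origin at the centre of its underside; top 5 mm above it; its y axis runs along its length.
- cassette_mat: Small oblong dark rubber mat 62 x 48 mm, 5 mm thick, fixed, with a grey 42 x 33 mm oblong outlined in white: the place of the pink cassette bundle. Origin at the centre of its underside; top 5 mm above it; its x axis runs along its long side.
- bottle_holder: Round dark rubber holder, 54 mm across, fixed: a shallow dish with a rim 10 mm high, about 43 mm wide inside, and a floor 4 mm above the desk marked with a grey disc: the amber bottle's place. Origin at the centre of its underside.
- petri_center (a point): Bystander: shallow clear petri dish, 68 mm in diameter, 12 mm high, loose. The point is its centre, 6 mm above the desk.
- stain_jar_center (a point): Bystander: square glass staining jar, closed, with violet contents, 62 x 62 mm, 104 mm high, loose. The point is its centre, 52 mm above the desk.
Things that resemble listed ones, but are neither listed nor needed, are in the scene too. Of the things that look like the part that bears timer_center, the largest one is meant.

How it is judged:
By the outcome, as a careful person would: the job done as asked, in the order asked, and still so for the second after the job is handed in, with the robot touching nothing.
It also fails if it takes over 96 s, if anything falls off the work surface, if the arm or the gripper's body presses on something with over 40 N, if the wrist force passes 120 N, or if a joint passes its speed limit or range.

## Working session

There is one attempt and no reset: what is moved stays moved. The work goes in short steps, Python scripts to look and compute and a shell command to move; the robot and the scene stay as the last step left them, time stands still between calls to the robot, and variables do not carry over. Pictures are saved under pics/ and viewed, at most 14 in all, crops included, and the job is handed in when it is done.

```bash
mkdir -p pics; ls; python3 - <<'E'
from station import *
import cv2,numpy as np
for n in("scene","top"):
    cv2.imwrite(f"pics/{n}0.png",cv2.resize(camera(n)[:,:,::-1],None,fx=1.56,fy=1.56,interpolation=cv2.INTER_CUBIC))
    i=camera_info(n);print(n,np.round(i["mtx"],1).tolist(),np.round(i["R"],3).tolist(),np.round(i["t"],3).tolist())
s=observe();print(s);print(grasp_offset)
E
```

```text
pics
scene [[423.3, 0.0, 261.5], [0.0, 423.3, 191.0], [0.0, 0.0, 1.0]] [[-0.587, -0.809, 0.015], [-0.566, 0.397, -0.722], [0.578, -0.433, -0.692]] [0.276, 0.397, 0.941]
top [[415.6, 0.0, 256.5], [0.0, 415.6, 187.8], [0.0, 0.0, 1.0]] [[0.022, -1.0, 0.001], [-0.983, -0.022, -0.181], [0.181, 0.003, -0.984]] [-0.071, 0.564, 1.107]
{'clock': 0.1, 'joints': array([-1.51746673e+00,  5.28380844e-01,  1.43378871e+00, -5.30442183e-07,
        1.18140532e+00, -1.78524657e-01]), 'dq': array([ 0.00189458, -0.00358663, -0.00204405, -0.00146597, -0.00011722,
        0.00137816]), 'effort': array([-3.23843342e-04, -4.40985167e+01, -1.77150267e+01,  6.35608868e-02,
        5.33406227e-02, -3.52091706e-05]), 'tcp_pos': array([ 0.14359876, -0.60773166,  0.29136004]), 'tool_rot': array([-3.13964185e+00, -3.51516577e-04,  2.31854114e-01]), 'wrist_force': array([-0.96023413,  0.10864785,  0.70640612]), 'torque': array([ 0.0215098 , -0.04339927,  0.04038171]), 'grasp_force': 0.0, 'gripper_width': 0.08698704796951132}
0.051
```

View pics/scene0.png

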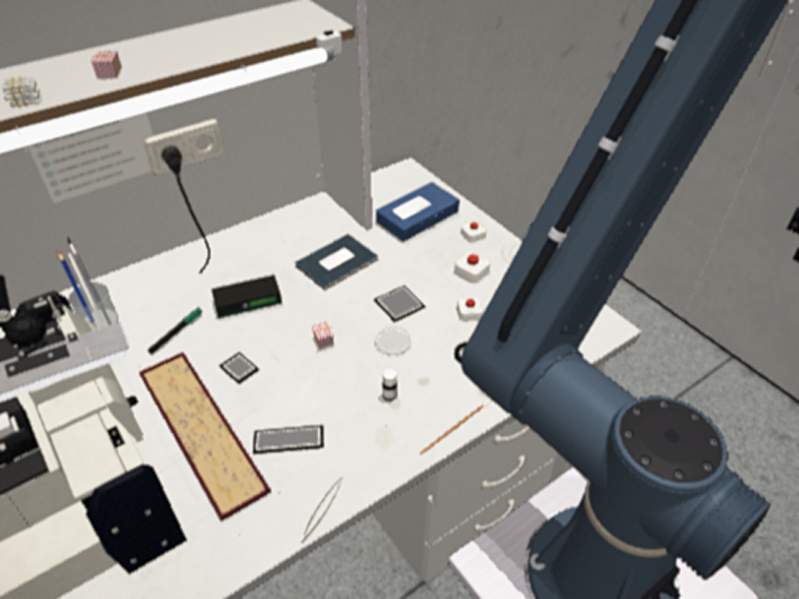

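View pics/top0.png

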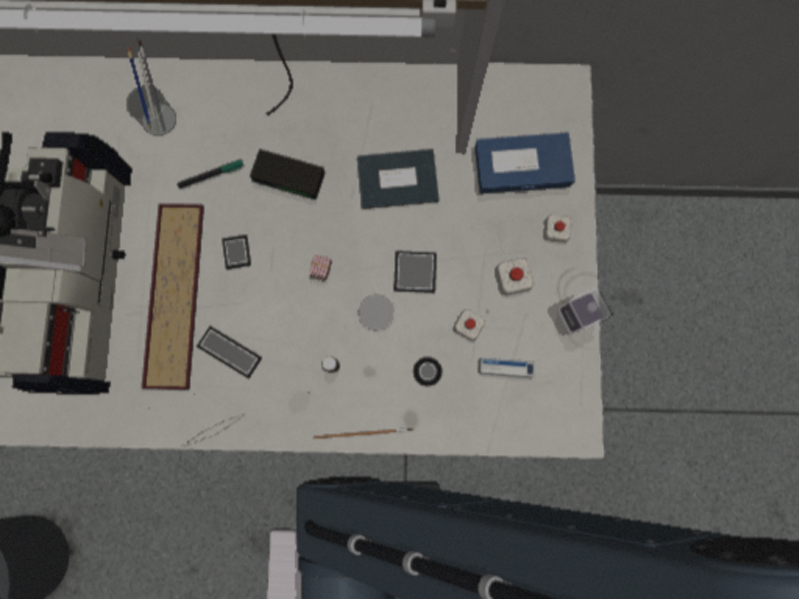

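The top view shows these timer candidates: (516,275), the largest, and the smaller look-alikes at (558,228) and (470,324), so I choose (516,275). The bundle is at (320,267); a second pink bundle sits on the shelf. The bottle is at (330,365) and the dispenser at (506,368). The mats are at (415,272), (229,351) and (236,251), and the holder is at (427,370). Next I make rectified close crops.

```bash
cat > h.py <<'E'
from station import *
import cv2,numpy as np
def P(n):
    i=camera_info(n);return i["mtx"]@np.c_[i["R"],i["t"]]
def rect(n,x1,y1,z=0.,s=2.,w=800,h=600,img=None):
    # out pixel (u,v): world x=x1-v/s, y=y1-u/s (mm)
    A=np.array([[0,-1/s,x1],[-1/s,0,y1],[0,0,1000.]])/1000
    p=P(n);H=p[:,[0,1,3]].copy();H[:,2]+=p[:,2]*z/1000
    return cv2.warpPerspective((camera(n) if img is None else img)[:,:,::-1],H@A,(w,h),flags=cv2.INTER_CUBIC|cv2.WARP_INVERSE_MAP)
def ray(n,u,v,z):
    p=P(n);H=p[:,[0,1,3]].copy();H[:,2]+=p[:,2]*z/1000
    q=np.linalg.solve(H,[u,v,1]);return q[:2]/q[2]*1000
E
python3 - <<'E'
from h import *
for u,v in((236,251),(229,351),(516,275),(427,370)): print(ray("top",u/1.56,v/1.56,5))
im=camera("top")
c=ray("top",275/1.56,300/1.56,5);d=ray("top",480/1.56,300/1.56,5);print(c,d)
for n,q in(("L",c),("R",d)):
    x1,y1=round(q[0])+130,round(q[1])+200
    print(n,x1,y1);cv2.imwrite(f"pics/{n}.png",rect("top",x1,y1,z=5,img=im,h=520))
E
```

```text
[647.9550556  251.82535837]
[459.69571708 251.92935057]
[ 613.33241305 -274.4854599 ]
[ 433.01148417 -110.66821004]
[556.10117705 173.17746427] [ 564.42613775 -207.17454367]
L 686 373
R 694 -7
```

View pics/L.png

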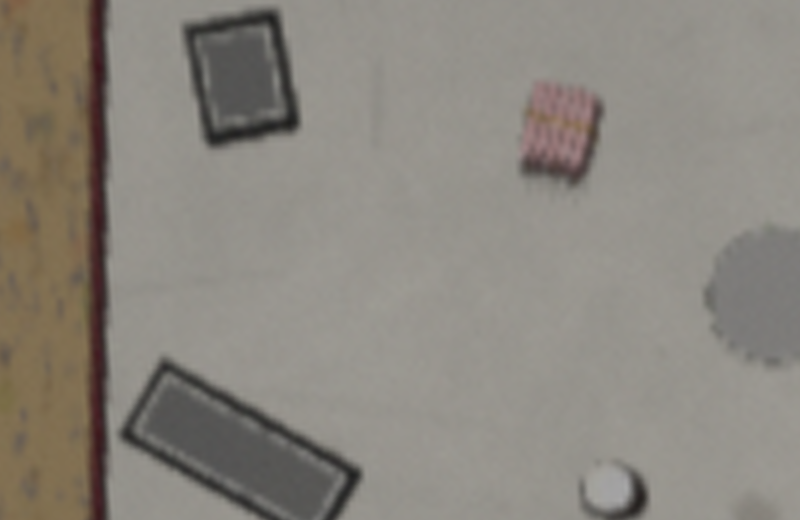

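View pics/R.png

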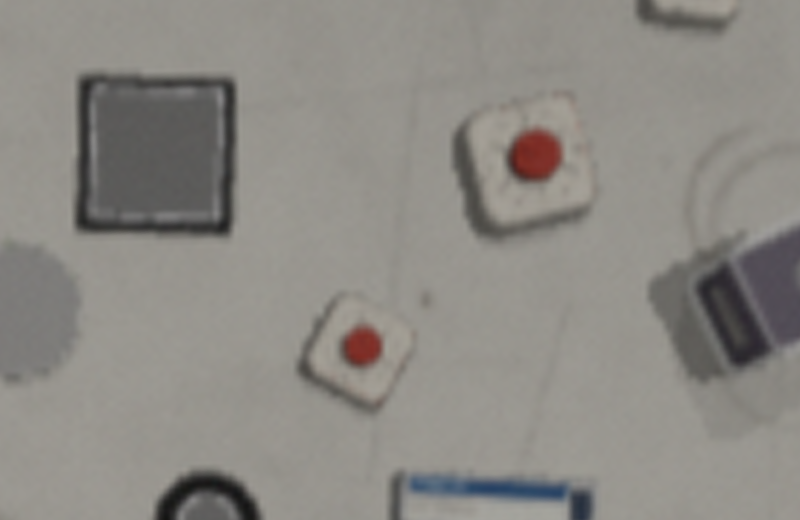

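The left crop shows the cassette mat (241,78), the long mat (241,450), the bundle (560,125) and the bottle cap (608,488). The right crop confirms the largest timer at (530,165), twisted about 12°; the look-alike at (360,350) is clearly smaller. Next I measure the poses.

```bash
cat > meas.py <<'E'
from h import *
im=camera("top"); S=4
def blob(name,cx,cy,z,f,half=80,verbose=1):
    r=rect("top",cx+half,cy+half,z=z,s=S,w=2*half*S,h=2*half*S,img=im)
    m=f(cv2.cvtColor(r,cv2.COLOR_BGR2HSV).astype(int),r.astype(int)).astype(np.uint8)*255
    m=cv2.morphologyEx(m,cv2.MORPH_OPEN,np.ones((5,5)));m=cv2.morphologyEx(m,cv2.MORPH_CLOSE,np.ones((9,9)))
    cs=cv2.findContours(m,cv2.RETR_EXTERNAL,cv2.CHAIN_APPROX_NONE)[0]
    c=max(cs,key=lambda c:cv2.contourArea(c)-40*abs(cv2.pointPolygonTest(c,(half*S,half*S),True)<-60)*S*S*10)
    (u,v),(w,h),a=cv2.minAreaRect(c)
    b=cv2.boxPoints(((u,v),(w,h),a));e=b[1]-b[0];g=b[2]-b[1]
    if np.linalg.norm(g)>np.linalg.norm(e): e=g
    yaw=np.degrees(np.arctan2(-e[0],-e[1]))%180 # world angle of long side
    M=cv2.moments(c);
    X=lambda u,v:(round(cx+half-v/S,1),round(cy+half-u/S,1))
    print(name,"rect",X(u,v),"cm",X(M['m10']/M['m00'],M['m01']/M['m00']),"size",round(w/S,1),round(h/S,1),"long-side angle",round(yaw,1))
    cv2.drawContours(r,[np.intp(b)],0,(0,255,0),1);return cv2.resize(r,(260,260))
dark=lambda h,b:h[...,2]<62
E
cat > m1.py <<'E'
from meas import *
grey=lambda h,b:h[...,2]<115
o=[blob("tmat",620,-85,5,grey,55),blob("dmat",458,252,5,grey,75),blob("cmat",648,252,5,grey,50),blob("holder",433,-110,10,dark,40),
blob("knob",616,-274,39,lambda h,b:(h[...,1]>120),40),
blob("timer",616,-274,26,lambda h,b:(h[...,2]>178)|(h[...,1]>120),60),
blob("bundle",625,95,32,lambda h,b:(h[...,1]>45)&(h[...,2]>110),40),
blob("cap",435,68,61,lambda h,b:h[...,2]>178,35),
blob("disp",435,-250,22,lambda h,b:(h[...,2]>180)|(h[...,1]>60),75)]
cv2.imwrite("pics/m1.png",np.vstack([np.hstack(o[:3]),np.hstack(o[3:6]),np.hstack(o[6:])])[:, :])
cv2.imwrite("pics/m1.png",cv2.resize(cv2.imread("pics/m1.png"),(600,600)))
E
python3 m1.py
```

```text
tmat rect (616.6, -84.7) cm (616.6, -84.7) size 80.3 80.4 long-side angle 178.5
dmat rect (459.2, 252.6) cm (459.1, 252.7) size 117.9 48.3 long-side angle 60.5
cmat rect (647.3, 252.2) cm (647.4, 252.2) size 65.3 50.6 long-side angle 10.9
holder rect (431.0, -110.4) cm (431.1, -110.2) size 49.5 49.8 long-side angle 90.0
knob rect (609.1, -268.4) cm (608.9, -268.5) size 21.8 22.8 long-side angle 90.0
timer rect (612.0, -270.8) cm (611.8, -270.8) size 22.0 23.0 long-side angle 90.0
bundle rect (617.2, 91.4) cm (617.4, 90.6) size 32.5 35.5 long-side angle 166.8Traceback (most recent call last):
  File "m1.py", line 7, in <module>
    blob("cap",435,68,61,lambda h,b:h[...,2]>178,35),
    ~~~~^^^^^^^^^^^^^^^^^^^^^^^^^^^^^^^^^^^^^^^^^^^^
  File "meas.py", line 8, in blob
    c=max(cs,key=lambda c:cv2.contourArea(c)-40*abs(cv2.pointPolygonTest(c,(half*S,half*S),True)<-60)*S*S*10)
ValueError: max() iterable argument is empty
```

```bash
python3 - <<'E'
import re
s=open('m1.py').read()
s=s.replace('from meas import *','from meas import *\nmed=lambda h:np.median(h[...,2])\n')
s=s.replace('(h[...,2]>178)|(h[...,1]>120),60','(h[...,2]>W)|(h[...,1]>120),60').replace('h[...,2]>178,35','h[...,2]>W,35').replace('(h[...,2]>180)|','(h[...,2]>W)|')
s=s.replace('grey=','h0=cv2.cvtColor(rect("top",680,-230,z=26,s=1,w=90,h=120,img=im),cv2.COLOR_BGR2HSV)[...,2];print(np.percentile(h0,[5,25,50,75,90,98]));W=float(cv2.threshold(h0[h0>130],0,255,cv2.THRESH_OTSU)[0]);print(W)\ngrey=')
open('m1.py','w').write(s)
E
python3 m1.py
```

```text
[100. 144. 147. 151. 156. 161.]
150.0
tmat rect (616.5, -84.7) cm (616.6, -84.7) size 80.3 80.4 long-side angle 178.4
dmat rect (459.2, 252.6) cm (459.1, 252.7) size 117.8 48.3 long-side angle 60.5
cmat rect (647.3, 252.2) cm (647.4, 252.2) size 65.2 50.5 long-side angle 11.3
holder rect (431.1, -110.4) cm (431.1, -110.2) size 49.2 49.8 long-side angle 90.0
knob rect (609.1, -268.5) cm (609.0, -268.5) size 21.8 23.0 long-side angle 90.0
timer rect (587.2, -273.9) cm (574.4, -273.3) size 62.0 119.7 long-side angle 90.0
bundle rect (617.2, 91.4) cm (616.5, 90.7) size 32.5 35.8 long-side angle 167.5
cap rect (435.1, 53.2) cm (441.2, 48.5) size 69.8 40.0 long-side angle 0.0
disp rect (435.1, -249.9) cm (432.2, -254.3) size 149.8 149.8 long-side angle 90.0
```

View pics/m1.png

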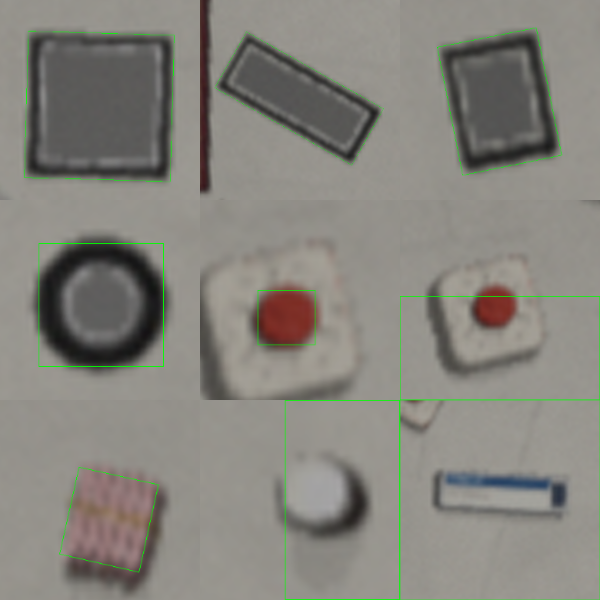

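The mats measured well. I read the rest off the panels: timer centre about (609,-269) with 14° yaw, cap about (437,61.5), dispenser about (439.5,-251) with its long side at about 86°, and bundle near (616,91) at -13°. I start with the timer.

```bash
cat > go.py <<'E'
import sys,numpy as np
from station import observe
x,y,z,yaw=map(float,sys.argv[1:5])
s=observe();p=s["tcp_pos"]*1000;w=s["tool_rot"][2]
d=np.array([x,y,z])-p;c,q=np.cos(w),np.sin(w)
t=(np.degrees(w)-yaw+180)%360-180
print("shift tool",np.round([c*d[0]+q*d[1],q*d[0]-c*d[1],-d[2]],1),"turn",round(t,1),"| at",p.round(1),round(np.degrees(w),1),"w",round(s["gripper_width"]*1000,1),"t",s["clock"])
E
python3 go.py 609 -269 150 104
```

```text
shift tool [ 530.8 -223.   141.8] turn -90.7 | at [ 143.6 -608.   291.8] 13.3 w 87.1 t 0.25
```

```bash
python3 -m creep '[[[44,-18.6,0],0,1],[[44,-18.6,0],0,1],[[44,-18.6,0],0,1],[[44,-18.6,0],0,1],[[44,-18.6,0],0,1],[[44,-18.6,0],0,1],[[44,-18.6,0],0,1],[[44,-18.6,0],0,1],[[44,-18.6,0],0,1],[[44,-18.6,0],0,1],[[44,-18.6,0],0,1],[[44,-18.6,0],0,1]]'
python3 -m creep '[[[0,0,12],-8.2,1],[[0,0,12],-8.2,1],[[0,0,12],-8.2,1],[[0,0,12],-8.2,1],[[0,0,12],-8.2,1],[[0,0,12],-8.2,1],[[0,0,12],-8.2,1],[[0,0,12],-8.2,1],[[0,0,12],-8.2,1],[[0,0,12],-8.2,1],[[0,0,12],-8.2,1],[[0,0,0],0,1]]'
python3 go.py 609 -269 73 104
```

```text
clock: 1.45
tcp_pos: [0.6076, -0.2682, 0.2921]
tool_rot: [-3.142, 0.0, 0.232]
wrist_force: [0.1, -0.7, -0.6]
gripper_width: 0.0873
grasp_force: 0.0
clock: 2.65
tcp_pos: [0.6052, -0.2691, 0.1582]
tool_rot: [-3.139, -0.003, 1.806]
wrist_force: [-1.3, -0.1, 0.2]
gripper_width: 0.0868
grasp_force: 0.0
shift tool [-0.8  3.8 85.2] turn -0.5 | at [ 605.2 -269.1  158.2] 103.5 w 86.8 t 2.65
```

```bash
python3 -m creep '[[[0,2,25],-0.5,1],[[0,1,25],0,1],[[0,0,20],0,1],[[0,0,15],0,1],[[0,0,0],0,1]]'
python3 go.py 609 -269 73 104
python3 -c "
from h import *
cv2.imwrite('pics/t1.png',np.hstack([cv2.resize(camera(n)[a:a+130,b:b+130,::-1],(390,390),interpolation=2) for n,a,b in (('top',110,265),('scene',110,240))]))"
```

```text
clock: 3.15
tcp_pos: [0.6081, -0.2684, 0.0733]
tool_rot: [-3.139, -0.003, 1.813]
wrist_force: [0.9, -0.0, 0.2]
gripper_width: 0.0869
grasp_force: 0.0
shift tool [-0.8  0.7  0.3] turn -0.1 | at [ 608.1 -268.4   73.3] 103.9 w 86.9 t 3.15
```

View pics/t1.png

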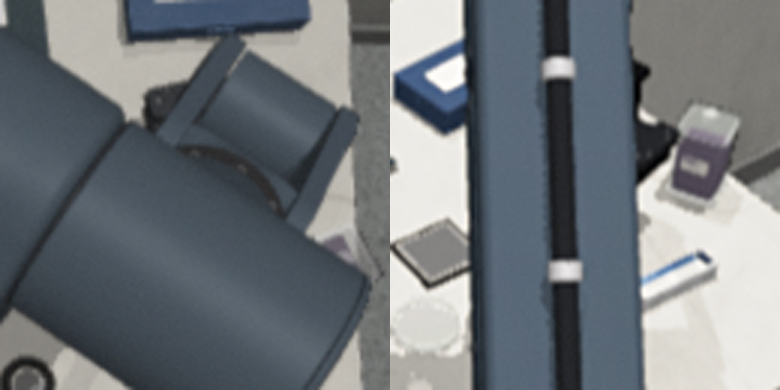

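The arm hides the timer and gripper in both views, so the pictures show nothing useful here. I close and read the width.

```bash
python3 -m creep '[[[0,0,0],0,0.5],[[0,0,0],0,0.5],[[0,0,0],0,0.5],[[0,0,0],0,0.5],[[0,0,0],0,0.5],[[0,0,0],0,0.5],[[0,0,0],0,0.5]]'
python3 go.py 616.5 -84.7 150 88.4
```

```text
clock: 3.95
tcp_pos: [0.6095, -0.2691, 0.0758]
tool_rot: [3.141, 0.001, 1.815]
wrist_force: [-0.0, 0.0, 3.7]
gripper_width: 0.059
grasp_force: 30.1
shift tool [177.3  51.4 -74.2] turn 15.6 | at [ 609.5 -269.1   75.8] 104.0 w 59.0 t 3.95
```

```bash
python3 -m creep '[[[0,0,-10],0,0.5],[[0,0,-20],0,0.5],[[0,0,-20],0,0.5],[[0,0,-10],0,0.5],[[20,6,0],0,0.5],[[35,10,0],0,0.5],[[35,10,0],0,0.5],[[35,10,0],0,0.5],[[30,9,0],0,0.5],[[15,4,0],0,0.5],[[7,2.4,0],0,0.5],[[0,0,0],0,0.5]]'
python3 -m creep '[[[0,0,0],5,0.5],[[0,0,0],5,0.5],[[0,0,0],5.6,0.5],[[0,0,0],0,0.5],[[0,0,0],0,0.5]]'
python3 go.py 616.5 -84.7 78 88.4
python3 -c "
from h import *
cv2.imwrite('pics/t2.png',np.hstack([cv2.resize(camera(n)[a:a+130,b:b+130,::-1],(390,390),interpolation=2) for n,a,b in (('top',110,200),('scene',110,190))]))"
```

```text
clock: 5.15
tcp_pos: [0.6161, -0.0841, 0.1349]
tool_rot: [-3.141, -0.0, 1.816]
wrist_force: [0.7, -0.4, -0.6]
gripper_width: 0.0594
grasp_force: 29.9
clock: 5.65
tcp_pos: [0.6163, -0.0862, 0.1352]
tool_rot: [3.141, 0.0, 1.543]
wrist_force: [-0.5, 0.3, -0.1]
gripper_width: 0.0594
grasp_force: 29.9
shift tool [ 1.5  0.1 57.2] turn 0.0 | at [616.3 -86.2 135.2] 88.4 w 59.4 t 5.65
```

View pics/t2.png

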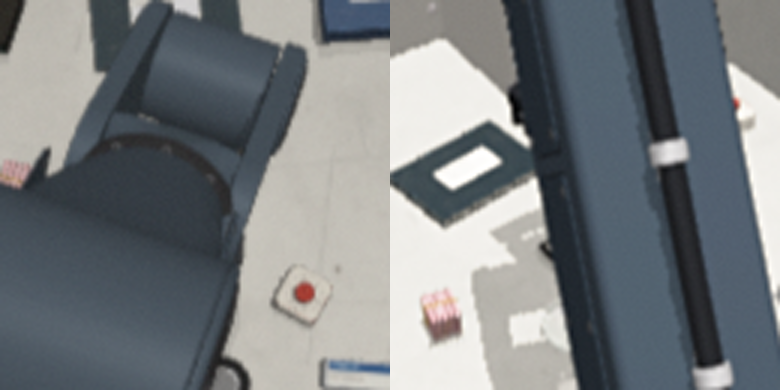

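The top view shows the timer gone from its spot, with the gripper still holding 59 mm, so it is held. Lowering it.

```bash
python3 -m creep '[[[1,0,15],0,0.5],[[0,0,18],0,0.5],[[0,0,12],0,0.5],[[0,0,5],0,0.5],[[0,0,0],0,0.5],[[0,0,0],0,0.5]]'; python3 -m creep '[[[0,0,2],0,0.5],[[0,0,2],0,0.5],[[0,0,0],0,0.5]]'; python3 go.py 616.5 -84.7 78 88.4
```

```text
clock: 6.35
tcp_pos: [0.6165, -0.0839, 0.0853]
tool_rot: [3.141, 0.0, 1.543]
wrist_force: [0.2, -0.4, -0.9]
gripper_width: 0.0589
grasp_force: 29.9
clock: 6.65
tcp_pos: [0.6163, -0.0838, 0.0814]
tool_rot: [3.141, 0.0, 1.543]
wrist_force: [-0.8, -0.5, -0.4]
gripper_width: 0.0592
grasp_force: 29.9
shift tool [-0.9  0.2  3.4] turn -0.0 | at [616.3 -83.8  81.4] 88.4 w 59.2 t 6.65
```

```bash
python3 -m creep '[[[-1,0,1],0,0.5],[[0,0,0],0,0.5],[[0,0,0],0,0.5]]'|grep -E "pos|wrist"; python3 -m creep '[[[0,0,1],0,0.5],[[0,0,0],0,0.5],[[0,0,0],0,0.5]]'|grep -E "pos|wrist"
```

```text
tcp_pos: [0.6164, -0.0846, 0.0808]
wrist_force: [-1.0, 1.5, 3.2]
tcp_pos: [0.6164, -0.0847, 0.0808]
wrist_force: [-2.3, 2.2, 9.4]
```

Contact came at 80.8, which matches the grip height. Release and lift.

```bash
python3 -m creep '[[[0,0,0],0,1],[[0,0,0],0,1],[[0,0,0],0,1],[[0,0,0],0,1],[[0,0,-15],0,1],[[0,0,-30],0,1],[[0,0,-30],0,1],[[0,0,-20],0,1],[[0,0,0],0,1]]'; python3 go.py 439.5 -251 170 86
```

```text
clock: 8.15
tcp_pos: [0.6183, -0.0855, 0.1785]
tool_rot: [3.134, 0.002, 1.543]
wrist_force: [0.0, -0.5, -0.3]
gripper_width: 0.0868
grasp_force: 0.0
shift tool [-170.5 -174.1    8.5] turn 2.4 | at [618.3 -85.5 178.5] 88.4 w 86.8 t 8.15
```

```bash
python3 -c "
from h import *
im=camera('top')
cv2.imwrite('pics/d1.png',rect('top',490,-180,z=22,s=5,w=700,h=500,img=im))
cv2.imwrite('pics/d1s.png',rect('scene',490,-180,z=22,s=5,w=700,h=500))"
```

```text
(no output)
```

View pics/d1.png

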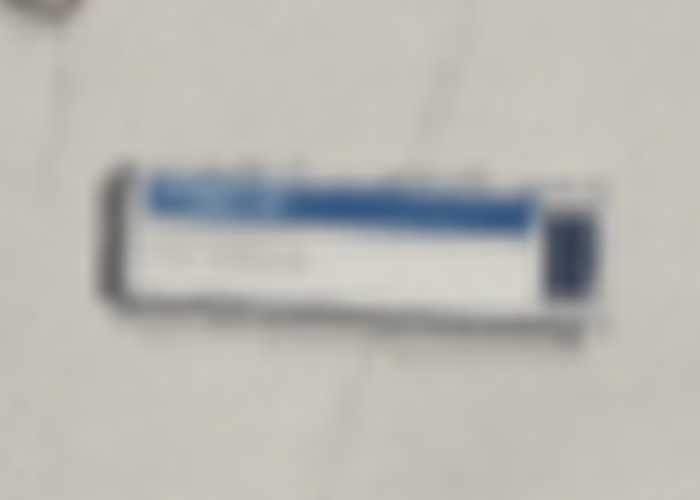

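The dispenser's top face has corners near (132,168), (605,188), (602,318) and (125,300). That puts its centre at (441.4,-253) with the long side at 87.4°.

```bash
python3 go.py 441.4 -253 170 87.4
python3 -m creep '[[[-10,-10,0],1,1],[[-25,-26,0],0,1],[[-34,-34,0],0,1],[[-34,-34,0],0,1],[[-34,-34,0],0,1],[[-23,-23,0],0,1],[[-10,-10,0],0,1],[[0,0,0],0,1]]' |grep pos; python3 go.py 441.4 -253 74 87.4
```

```text
shift tool [-173. -170.    5.] turn 1.0 | at [616.3 -84.9 175. ] 88.4 w 87.0 t 8.25
tcp_pos: [0.4359, -0.2479, 0.1734]
shift tool [-4.8  5.7 99.4] turn -0.3 | at [ 435.9 -247.9  173.4] 87.1 w 87.3 t 9.05
```

```bash
python3 -m creep '[[[-3,2,15],-0.3,1],[[-1,1,30],0,1],[[0,0,30],0,1],[[0,0,15],0,1],[[0,0,0],0,1],[[0,0,0],0,1]]' |grep pos; python3 go.py 441.4 -253 73 87.4
```

```text
tcp_pos: [0.4412, -0.2503, 0.0839]
shift tool [-2.7  0.3 10.9] turn 0.4 | at [ 441.2 -250.3   83.9] 87.8 w 86.8 t 9.65
```

```bash
python3 -m creep '[[[-2.5,0,6],0.4,1],[[0,0,5],0,1],[[0,0,0],0,0.1],[[0,0,0],0,0.1],[[0,0,0],0,0.1],[[0,0,0],0,0.1],[[0,0,0],0,0.1],[[0,0,0],0,0.1],[[0,0,0],0,0.1],[[0,0,0],0,0.1],[[0,0,0],0,0.1],[[0,0,0],0,0.1]]'; python3 go.py 459.2 252.6 150 60.5
```

```text
clock: 10.85
tcp_pos: [0.4406, -0.2537, 0.0733]
tool_rot: [3.141, 0.0, 1.523]
wrist_force: [0.9, 0.7, -0.2]
gripper_width: 0.0298
grasp_force: 30.0
shift tool [506.6  -5.5 -76.7] turn 26.8 | at [ 440.6 -253.7   73.3] 87.3 w 29.8 t 10.85
```

```bash
python3 -m creep '[[[0,0,-15],0,0.1],[[0,0,-25],0,0.1],[[0,0,-30],0,0.1],[[0,0,-20],0,0.1],[[20,0,0],0,0.1],[[40,0,0],0,0.1],[[45,-1,0],0,0.1],[[45,-1,0],0,0.1],[[45,-1,0],0,0.1],[[45,-1,0],0,0.1],[[45,-1,0],0,0.1],[[45,-1,0],0,0.1]]'|grep -E "pos|wid"
python3 -m creep '[[[45,0,0],0,0.1],[[45,0,0],0,0.1],[[40,0,0],0,0.1],[[30,0,0],0,0.1],[[16,0,0],3,0.1],[[0,0,0],6,0.1],[[0,0,0],6,0.1],[[0,0,0],6,0.1],[[0,0,0],4,0.1],[[0,0,0],1.8,0.1],[[0,0,0],0,0.1],[[0,0,0],0,0.1]]'
python3 go.py 459.2 252.6 78 60.5
```

```text
tcp_pos: [0.4498, 0.078, 0.1632]
gripper_width: 0.0297
clock: 13.25
tcp_pos: [0.4583, 0.252, 0.1631]
tool_rot: [-3.141, 0.0, 1.056]
wrist_force: [0.4, 0.4, -0.8]
gripper_width: 0.0298
grasp_force: 30.0
shift tool [ 1.   0.5 85.1] turn 0.0 | at [458.3 252.  163.1] 60.5 w 29.8 t 13.25
```

```bash
python3 -m creep '[[[1,0.5,15],0,0.1],[[0,0,30],0,0.1],[[0,0,25],0,0.1],[[0,0,12],0,0.1],[[0,0,1],0,0.1],[[0,0,0],0,0.1],[[0,0,0],0,0.1]]'|grep -E "pos|wrist"; python3 -m creep '[[[0,0,1],0,0.1],[[0,0,0],0,0.1],[[0,0,0],0,0.1]]'|grep -E "pos|wrist";python3 go.py 459.2 252.6 78 60.5
```

```text
tcp_pos: [0.46, 0.2529, 0.0812]
wrist_force: [-0.3, 0.2, -0.5]
tcp_pos: [0.4596, 0.2527, 0.0797]
wrist_force: [0.5, -0.2, -0.5]
shift tool [-0.3 -0.3  1.7] turn -0.0 | at [459.6 252.7  79.7] 60.5 w 30.0 t 14.25
```

```bash
python3 -m creep '[[[0,0,1],0,0.1],[[0,0,0.7],0,0.1],[[0,0,0],0,0.1],[[0,0,0],0,0.1]]'|grep -E "pos|wrist"; python3 -m creep '[[[0,0,0],0,0.6],[[0,0,0],0,0.6],[[0,0,0],0,0.6],[[0,0,0],0,0.6],[[0,0,-15],0,1],[[0,0,-25],0,1],[[0,0,-30],0,1],[[0,0,-30],0,1],[[0,0,0],0,1]]'|grep -E "pos|wrist"
python3 -c "
from h import *
im=camera('top')
a=rect('top',660,130,z=32,s=5,w=400,h=400,img=im)
b=rect('top',680,-25,z=31,s=3.2,w=400,h=400,img=im)
cv2.imwrite('pics/c1.png',np.hstack([a,b]))"
```

```text
tcp_pos: [0.4596, 0.2527, 0.0782]
wrist_force: [-1.3, 0.5, 5.5]
tcp_pos: [0.4615, 0.2534, 0.181]
wrist_force: [0.3, -0.1, 0.0]
```

View pics/c1.png

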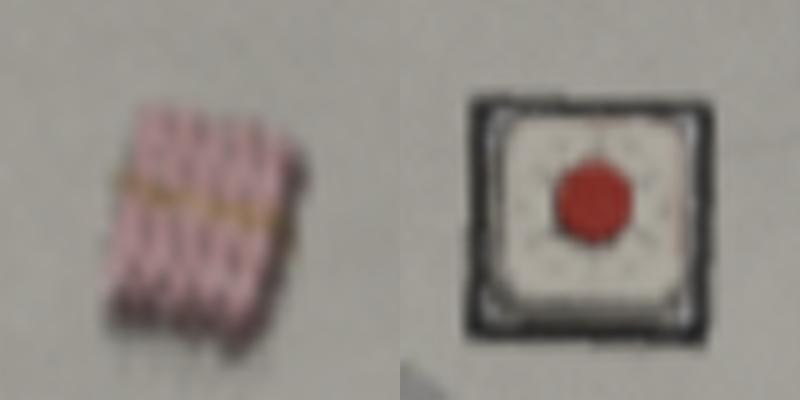

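The timer sits centred and square on its mat, with the knob at (593,202). The bundle's top face is centred near (203,210), so it is at (618,89.5) and turned about -12.2°.

```bash
python3 -m creep '[[[0,0,0],8.1,1],[[0,0,0],8.1,1],[[0,0,0],8.1,1],[[0,0,0],8.1,1],[[0,0,0],8.1,1],[[0,0,0],8.1,1],[[0,0,0],8.1,1],[[0,0,0],8.1,1],[[0,0,0],7.9,1],[[0,0,0],0,1]]'|grep -E "pos"; python3 go.py 618 89.5 150 -12.2
```

```text
tcp_pos: [0.4587, 0.2524, 0.1762]
shift tool [190.2 125.5  26.2] turn -0.0 | at [458.7 252.4 176.2] -12.2 w 87.1 t 16.6
```

```bash
python3 -m creep '[[[15,10,0],0,1],[[35,23,0],0,1],[[40,26,0],0,1],[[40,27,0],0,1],[[35,23,0],0,1],[[17,11,0],0,1],[[8,5.5,0],0,1],[[0,0,26],0,1],[[0,0,30],0,1],[[0,0,20],0,1],[[0,0,0],0,1],[[0,0,0],0,1]]'|grep -E "pos"; python3 go.py 618 89.5 73 -12.2
```

```text
tcp_pos: [0.6177, 0.0905, 0.1011]
shift tool [ 0.5  0.9 28.1] turn 0.1 | at [617.7  90.5 101.1] -12.1 w 87.0 t 17.8
```

```bash
python3 -m creep '[[[0.5,0.9,15],0,1],[[0,0,13],0,1],[[0,0,0],0,1],[[0,0,0],0,0.1],[[0,0,0],0,0.1],[[0,0,0],0,0.1],[[0,0,0],0,0.1],[[0,0,0],0,0.1],[[0,0,0],0,0.1],[[0,0,0],0,0.1],[[0,0,0],0,0.1],[[0,0,0],0,0.1]]'; python3 go.py 647.3 252.2 150 11.2
```

```text
clock: 19.0
tcp_pos: [0.6189, 0.0888, 0.0736]
tool_rot: [3.142, 0.0, -0.213]
wrist_force: [-0.3, 0.2, -0.1]
gripper_width: 0.031
grasp_force: 30.0
shift tool [  -6.8 -165.7  -76.4] turn -23.4 | at [618.9  88.8  73.6] -12.2 w 31.0 t 19.0
```

```bash
python3 -m creep '[[[0,0,-15],0,0.1],[[0,0,-25],0,0.1],[[0,0,-10],0,0.1],[[-1,-20,0],0,0.1],[[-2,-35,0],0,0.1],[[-2,-40,0],0,0.1],[[-1,-35,0],0,0.1],[[-1,-24,0],0,0.1],[[0,-12,0],0,0.1],[[0,0,0],0,0.1]]'|grep -E "pos|wid"
python3 -m creep '[[[0,0,0],-5,0.1],[[0,0,0],-6,0.1],[[0,0,0],-6,0.1],[[0,0,0],-4.4,0.1],[[0,0,0],-2,0.1],[[0,0,0],0,0.1],[[0,0,0],0,0.1]]'|grep -E "pos|wid"
python3 go.py 647.3 252.2 79 11.2
```

```text
tcp_pos: [0.6472, 0.254, 0.1238]
gripper_width: 0.0309
tcp_pos: [0.6472, 0.2511, 0.1236]
gripper_width: 0.0307
shift tool [ 0.3 -1.  44.6] turn -0.1 | at [647.2 251.1 123.6] 11.1 w 30.7 t 20.7
```

```bash
python3 -m creep '[[[0,-1,12],0,0.1],[[0,0,18],0,0.1],[[0,0,10],0,0.1],[[0,0,3],0,0.1],[[0,0,0],0,0.1],[[0,0,0],0,0.1]]'|grep -E "pos|wrist"; python3 -m creep '[[[0,0,1],0,0.1],[[0,0,0.7],0,0.1],[[0,0,0],0,0.1],[[0,0,0],0,0.1]]'|grep -E "pos|wrist";python3 go.py 647.3 252.2 78 11.2
```

```text
tcp_pos: [0.6468, 0.2536, 0.0797]
wrist_force: [-0.0, -0.5, -0.7]
tcp_pos: [0.647, 0.2535, 0.0789]
wrist_force: [0.6, 0.1, 0.3]
shift tool [0.  1.4 0.9] turn -0.0 | at [647.  253.5  78.9] 11.2 w 30.9 t 21.7
```

```bash
python3 -m creep '[[[0,1.2,0],0,0.1],[[0,0,0.7],0,0.1],[[0,0,0],0,0.1],[[0,0,0],0,0.1]]'|grep -E "pos|wrist"; python3 go.py 647.3 252.2 78 11.2; python3 -m creep '[[[0,0,0],0,0.6],[[0,0,0],0,0.6],[[0,0,0],0,0.6],[[0,0,0],0,0.6],[[0,0,-15],0,1],[[0,0,-25],0,1],[[0,0,-30],0,1],[[0,0,-30],0,1],[[0,0,0],0,1]]'|grep -E "pos|wrist"; python3 go.py 437 61.5 180 0
```

```text
tcp_pos: [0.6474, 0.2522, 0.0785]
wrist_force: [-0.4, -1.0, 2.0]
shift tool [-0.1 -0.   0.5] turn -0.0 | at [647.4 252.2  78.5] 11.2 w 30.8 t 22.1
tcp_pos: [0.6504, 0.2531, 0.1847]
wrist_force: [0.7, 0.4, -0.1]
shift tool [-246.5  146.6    4.7] turn 11.2 | at [650.4 253.1 184.7] 11.2 w 82.7 t 23.0
```

```bash
python3 -c "
from h import *
im=camera('top')
a=rect('top',470,95,z=61,s=6,w=400,h=400,img=im)
b=rect('top',550,320,z=27,s=3,w=400,h=400,img=im)
cv2.imwrite('pics/b1.png',np.hstack([a,b]))"
```

```text
(no output)
```

View pics/b1.png

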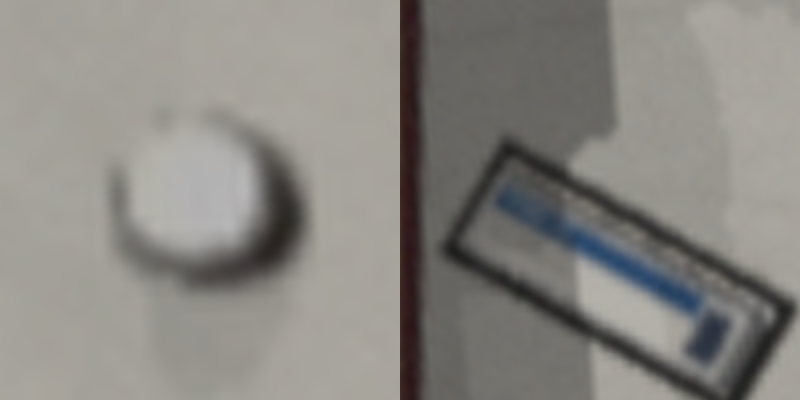

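The bottle cap is at (192,187), which gives (438.5,63). The dispenser lies within its mat. Going to the bottle.

```bash
python3 go.py 438.5 63 85 11.2; python3 -m creep '[[[-15,9,0],0,1],[[-35,21,0],0,1],[[-40,24,0],0,1],[[-40,24,0],0,1],[[-40,24,0],0,1],[[-38,22,0],0,1],[[-22,13,0],0,1],[[-12,6,0],0,1],[[0,0,0],0,1],[[0,0,0],0,1]]'|grep -E "pos"; python3 go.py 438.5 63 85 11.2
```

```text
shift tool [-243.3  145.4   97.2] turn -0.0 | at [649.  252.8 182.2] 11.2 w 84.5 t 23.05
tcp_pos: [0.4389, 0.0653, 0.1782]
shift tool [-0.8  2.2 93.2] turn -0.0 | at [438.9  65.3 178.2] 11.2 w 86.9 t 24.05
```

```bash
python3 -m creep '[[[0,2,15],0,1],[[0,0,28],0,1],[[0,0,28],0,1],[[0,0,15],0,1],[[0,0,7],0,1],[[0,0,0],0,1]]'|grep -E "pos|wrist"; python3 -m creep '[[[0,0,0],0,0.1],[[0,0,0],0,0.1],[[0,0,0],0,0.1],[[0,0,0],0,0.1],[[0,0,0],0,0.1],[[0,0,0],0,0.1],[[0,0,0],0,0.1],[[0,0,0],0,0.1],[[0,0,0],0,0.1],[[0,0,0],0,0.1]]'; python3 go.py 431.1 -110.3 160 11.2
```

```text
tcp_pos: [0.4388, 0.0637, 0.0842]
wrist_force: [-0.5, 0.8, 0.3]
clock: 25.65
tcp_pos: [0.438, 0.0631, 0.0851]
tool_rot: [3.142, 0.0, 0.195]
wrist_force: [-0.9, -0.2, 0.4]
gripper_width: 0.0262
grasp_force: 30.0
shift tool [-40.3 168.8 -74.9] turn -0.0 | at [438.   63.1  85.1] 11.2 w 26.2 t 25.65
```

```bash
python3 -m creep '[[[0,0,-15],0,0.1],[[0,0,-25],0,0.1],[[0,0,-20],0,0.1],[[-4,18,0],0,0.1],[[-9,36,0],0,0.1],[[-9,40,0],0,0.1],[[-8,36,0],0,0.1],[[-6,24,0],0,0.1],[[-4,14,0],0,0.1],[[0,0,0],0,0.1],[[0,0,0],0,0.1]]'|grep -E "pos|wid"
python3 go.py 431.1 -110.3 90 11.2
```

```text
tcp_pos: [0.4309, -0.1091, 0.145]
gripper_width: 0.0259
shift tool [ 0.   1.2 55. ] turn -0.1 | at [ 430.9 -109.1  145. ] 11.1 w 25.9 t 26.75
```

```bash
python3 -m creep '[[[0,1,15],0,0.1],[[0,0,22],0,0.1],[[0,0,12],0,0.1],[[0,0,4],0,0.1],[[0,0,1],0,0.1],[[0,0,0],0,0.1],[[0,0,0],0,0.1]]'|grep -E "pos|wrist"; python3 -m creep '[[[0,0,1],0,0.1],[[0,0,0.5],0,0.1],[[0,0,0],0,0.1],[[0,0,0],0,0.1]]'|grep -E "pos|wrist"; python3 go.py 431.1 -110.3 89 11.2
```

```text
tcp_pos: [0.4318, -0.1102, 0.0917]
wrist_force: [-1.1, 0.3, -0.5]
tcp_pos: [0.4315, -0.1104, 0.0898]
wrist_force: [0.3, -0.5, 0.4]
shift tool [-0.4 -0.2  0.8] turn -0.0 | at [ 431.5 -110.4   89.8] 11.2 w 26.5 t 27.85
```

```bash
python3 -m creep '[[[0,0,0.7],0,0.1],[[0,0,0],0,0.1],[[0,0,0],0,0.1]]'|grep -E "pos|wrist"; python3 -m creep '[[[0,0,0],0,0.6],[[0,0,0],0,0.6],[[0,0,0],0,0.6],[[0,0,0],0,0.6],[[0,0,-15],0,1],[[0,0,-25],0,1],[[0,0,-30],0,1],[[0,0,-40],0,1],[[0,0,-40],0,1],[[0,0,0],0,1]]'|grep -E "pos|wrist"; python3 go.py 300 -450 250 11.2
```

```text
tcp_pos: [0.4315, -0.1104, 0.0891]
wrist_force: [-0.4, -1.1, 2.8]
tcp_pos: [0.4338, -0.1114, 0.2432]
wrist_force: [-0.1, -1.2, 0.4]
shift tool [-197.   306.1   -6.8] turn -0.0 | at [ 433.8 -111.4  243.2] 11.2 w 85.3 t 29.15
```

```bash
python3 -m creep '[[[-12,18,0],0,1],[[-24,37,0],0,1],[[-28,43,0],0,1],[[-28,43,0],0,1],[[-28,43,0],0,1],[[-28,43,0],0,1],[[-24,37,0],0,1],[[-15,24,0],0,1],[[-10,18,0],0,1],[[0,0,0],0,1]]'|grep -E "pos"
python3 -c "
from h import *
im=camera('top')
f=lambda x,y,z,h:cv2.resize(rect('top',x+h,y+h,z=z,s=200/h,w=400,h=400,img=im),(300,300))
sc=camera('scene')[200:310,120:290,::-1]
a=np.hstack([f(459.2,252.6,5,75),f(647.3,252.2,5,45)])
b=np.hstack([f(431,-110.3,10,40),f(459.2,252.6,27,75)])
cv2.imwrite('pics/f1.png',np.vstack([a,b]))
cv2.imwrite('pics/f2.png',cv2.resize(camera('scene')[:,:,::-1][170:310,120:330],None,fx=3.8,fy=3.8,interpolation=2))"
```

```text
tcp_pos: [0.2984, -0.4465, 0.2379]
```

View pics/f1.png

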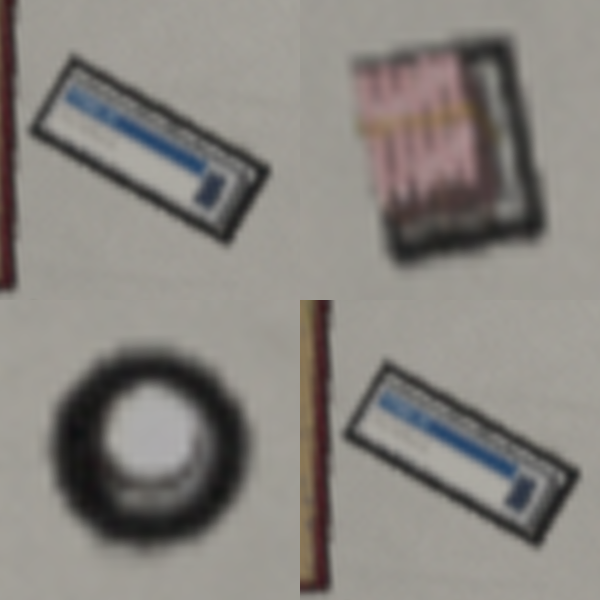

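View pics/f2.png

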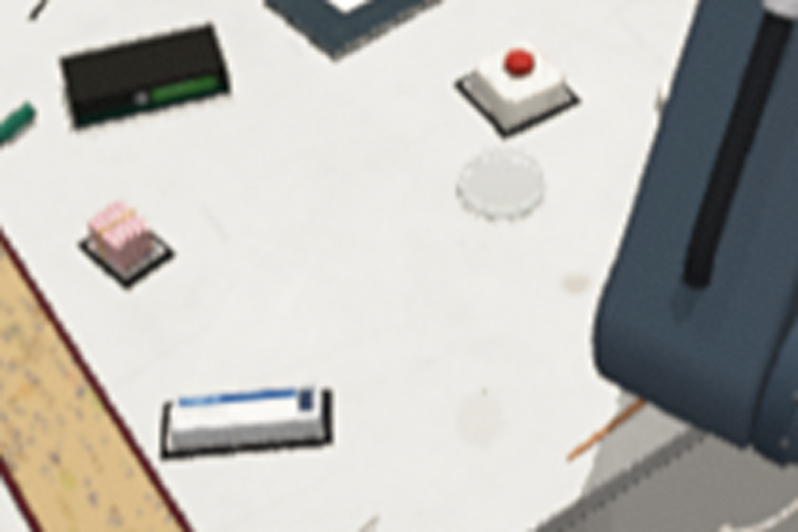

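The views show everything upright on its place. To check centring, I overlay the expected outlines of ideal placements.

```bash
python3 -c "
from h import *
im=camera('top');O=[]
for cx,cy,z,h,a,l,w in((616.5,-84.7,31,50,-1.6,62,62),(459.2,252.6,27,65,60.5,100,30),(647.3,252.2,37,35,11.2,42,32),(431.1,-110.3,65,30,0,0,0)):
    s=150/h;r=rect('top',cx+h,cy+h,z=z,s=s,w=300,h=300,img=im)
    q=[(150-y*s,150-x*s) for x,y in (np.array([[l,w],[l,-w],[-l,-w],[-l,w]])/2)@np.array([[np.cos(np.radians(a)),np.sin(np.radians(a))],[-np.sin(np.radians(a)),np.cos(np.radians(a))]])] if l else [(150+12*s*np.cos(k),150+12*s*np.sin(k)) for k in np.arange(0,6.28,.1)]
    cv2.polylines(r,[np.intp(np.round(q))],True,(0,255,0),1);O.append(r)
cv2.imwrite('pics/f3.png',np.vstack([np.hstack(O[:2]),np.hstack(O[2:])]))"
```

```text
(no output)
```

View pics/f3.png

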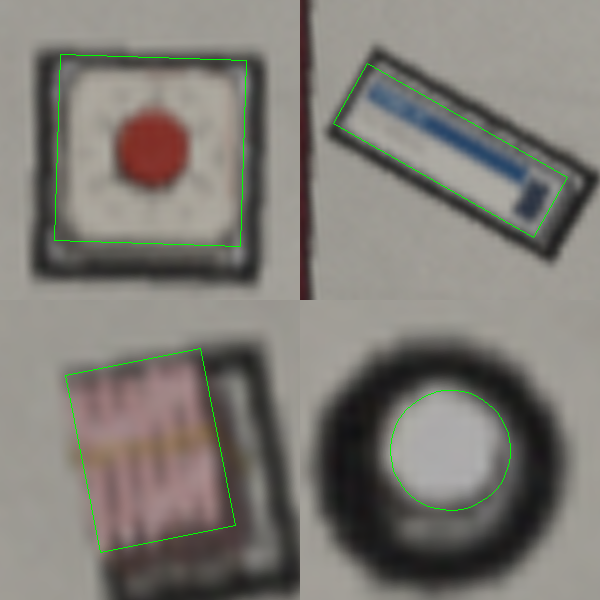

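The outlines match: the timer, dispenser and bundle lie within their green boxes, and the cap at (444,447) is about 1 mm from its circle's centre. Handing in.

```bash
python3 -c "
from station import *
print(sign_off())"
```

```text
the job is handed in; nothing more can be done
None
```

I set the timer, dispenser, cassette bundle and bottle on their marked places in the order asked, upright and square, and within about 1 mm of centre in the overhead view. I did not touch the petri dish or staining jar, and handed the job in at about 30 s of the 96 s allowed.

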